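# Fold back the bifold cover of the spin coater

### The arm

A 6-joint arm with a two-finger parallel gripper is mounted at the origin on the work surface. World frame = base frame: x ahead of the robot, y to its left, z up, the work surface at z = 0. Lengths are in m, angles in degrees, forces in N, time in s.
With the tool pointing down it reaches from about 0.4 to 0.825 m from the base axis. Payload 7 kg.
Tool frame: the origin (TCP) lies at the very end of the fingers, on their centre line; the grasp point (between the pads) lies 19 mm behind it; x points along the fingers, z is the direction in which the jaws open and shut, and the axes are right-handed (so a half turn about x gives the same grasp; the last joint's range is limited). The gripper opens to 88 mm and grips with 3 to 60 N. Pads are 19 mm wide; open, the fingers measure 130 mm over their backs; the gripper's body (78 mm by 193 mm) begins 47 mm behind the grasp point.
Start: joints at [85.835, 20.546, 0.682, 0, -70.136, -16.507], TCP at [0.238, 0.632, 0.227] pointing down, gripper open.
Joint ranges: [-176.03, 176.03], [-82.01, 121.73], [-58.28, 71.71], [-173.87, 95.51], [-174.79, -0.11], [-173.66, 173.66]. Speed limits (degrees/s): [136.94, 136.94, 172.46, 180, 180, 180].

### API

Orientations are given as [roll, pitch, yaw] about the fixed x, y, z axes, in that order (R = Rz(yaw) Ry(pitch) Rx(roll)).
In Python, from plant import sensors, cams, workorder gives the robot as it stands. The module is installed in compiled form; this text tells all that it offers.
- The arm moves only by the shell command python3 -m handwheel 'ROWS' [OPENING] [FORCE]. ROWS is JSON, one flat list of numbers, 4 for each row, row after row: the shift along the tool's x, y, z in cm, then the turn about the tool's x in degrees. A call has exactly 10 rows; each row is the pose to reach, as a shift and turn from the pose commanded when the call began, along the tool's axes at that moment; what a row does not reach only later rows make up. A row lasts 1/8 s, in which the tool goes at most 62.5 mm and 10.7 degrees, less where a joint would pass 70% of its speed; a pose out of reach is approached as far as the arm can. A call with a gripper value outside its range is refused whole. OPENING is the finger opening in cm, from 0 to 8.76, set as the call begins (- or left out, the last holds). The fingers move at their own pace and stop on an object; FORCE is the grip in N (left out, the last holds). Time passes only in rows, so rows that repeat a pose let the fingers close, or fill a call up. It gives the time, the measured TCP pose, the force and the opening at its end, in the units of the state.
- sensors.get_state(): the state, without advancing time (a new reading comes with each control period).
- cams.capture(name): name is "scene" or "top"; returns a dict with "image" (400x640x3 uint8, red, green, blue), "fov_y" (degrees; the focal length in pixels is half the picture's height over the tangent of half this angle, whatever the lens; pixels are square), "cx", "cy" (the principal point, pixels), "D" ([k1, k2, p1, p2, k3] as OpenCV has them; the pictures are not rectified), "xyz" and "rotation" of the camera in the world. Camera axes: x right, y down, z forward; pixel columns grow to the right and rows downward; lengths in m; the calibration is good to about 2 mm. A picture is of the moment at which its call begins. There is no depth.
- workorder.close_job(): hands the job in, once; it reports no verdict.
The state is a dict: "time_s": time; "joints": joint angles; "qd": joint speeds; "joint_torque": joint torques, N m; "tcp_pos": TCP position; "eef_rot": TCP orientation; "contact_force": force on the tool from outside, world axes, zero at the start; "moment": the same for the moment, N m; "gripper_width": finger opening in m.
Only numpy, scipy, OpenCV 4.12 (cv2) and the standard library are available. Lean on these libraries where they do the work, as an engineer would, in place of code of your own. Each camera call takes 0.05 s, during which the arm holds its last target.

### The job

Open the spin coater for loading. Turn the front leaf of its two-leaf cover right over and press it flat onto the rear leaf until it clicks home under the two spring catches, then swing the folded pair up and back until it leans on its rest, and leave it standing there. Work gently, keep off the chuck and wafer in the bowl, and leave the things beside the coater where they are.

Things in the scene. Friction and masses are not known exactly. Their poses are not given: they have to be found in the camera images.
- coater: grey benchtop spin coater, fixed. Housing 200 (x) x 226 (y) x 140 mm high with a round bowl, mouth 172 mm, centred 10 mm behind the origin. Origin on the table, x from the front (overhanging lip) to the back (hinge, two rest arms with black pads reaching to z 210), z up. The cover lies on the deck: two aluminium-framed clear leaves, each 214 mm wide and 6 mm thick
- rear_hinge (a point): middle of the rear hinge line, which runs along the coater's y, 146 mm above the table and 105 mm behind the coater's origin. It lies in the upper face of the closed rear leaf and joins that leaf to the housing
- mid_hinge (a point): middle of the hinge line between the leaves, along the coater's y, in their upper faces; 112 mm in front of the rear hinge when shut. It rises with the rear leaf. With the front leaf folded back this is the pair's front edge: the bowl is open before it and a fingertip can go down and under it
- front_edge (a point): middle of the front leaf's free edge, half-way through its 6 mm thickness, 110 mm from the middle hinge. Shut, this lip stands 27 mm out in front of the housing with free space under it, so a tilted fingertip can get beneath it
- front_leaf (a joint): angle of the front leaf to the rear leaf, rad: 0 in line with it (shut), 3.14 folded flat on its top (end stop). Stiff hinge, stays where left (2 N square to the lip moves it, 4 N with a slanting fingertip). It may start up to 0.15 ajar. It first rests on the two catches at 3.04; 8 to 10 N pressed near the lip clicks it past them, then it stops hard at 3.14 and is held
- rear_leaf (a joint): angle of the rear leaf, rad: 0 lying shut, 1.57 upright, 1.80 leaning back on the rest (end stop). Stiff hinge, stays where it is left; raising the folded pair takes about 4 N square to its edge, 8 N with a slanting fingertip. The sprung catches stand on its two side edges, 20 mm from the rear hinge, 11 mm high
- chuck: black vacuum chuck with a dark 76 mm wafer in the bowl, the wafer's top 36 mm above the origin, that is 80 mm below the deck; origin at its foot, on the bowl's axis. Not to be touched
- reagent_bottle: bystander: amber bottle with a red cap, 58 mm across, 125 mm high, origin under its foot
- beaker: bystander: small glass beaker, 60 mm across, 75 mm high, origin under its foot
- wafer_case: bystander: flat round white wafer case, 92 mm across, 18 mm high, origin under its foot

How it is judged (in metres and radians):
On the way:
1. the front leaf is pressed flat on the rear leaf, past its catches, while the rear leaf still lies down (value of joint front_leaf above 3.09 rad and value of joint rear_leaf below 0.6 rad), for 0.2 s.
At the end, for the whole second after the job is handed in: the two leaves are folded flat together and held by the catches (within 0.05 rad), and the pair leans back on its rest (within 0.1 rad of its stop) and is still (value of joint front_leaf above 3.09 rad and value of joint rear_leaf above 1.7 rad and velocity of joint rear_leaf below 0.1 rad/s and not (velocity of joint rear_leaf below -0.1 rad/s)); the robot touches nothing.
It fails at once if the chuck or its wafer is touched (contact force between any of the fingers, the arm and chuck above 0.5 N).
It fails at once if the cover or the coater is pushed with more than 60 N (contact force between the fingers and coater above 60 N).
It fails at once if the cover is flung up (rear leaf faster than 5 rad/s) (velocity of joint rear_leaf above 5 rad/s).
It fails at once if a thing beside the coater is shifted by 20 mm or tipped (distance of any of reagent_bottle, beaker, wafer_case from where it was at the start of the episode above 0.02 m or angle between any of reagent_bottle, beaker, wafer_case's own z axis and vertical above 0.35 rad).
It also fails if it takes over 61 s, if anything falls off the work surface, if the arm or the gripper's body presses on something with over 40 N, if the wrist force passes 120 N, or if a joint passes its speed limit or range.

## Working session

There is one attempt and no reset: what is moved stays moved. The work goes in short steps, Python scripts to look and compute and a shell command to move; the robot and the scene stay as the last step left them, time stands still between calls to the robot, and variables do not carry over. Pictures are saved under pics/ and viewed, and the job is handed in when it is done.

```bash
mkdir -p pics; python3 - <<'E'
from plant import sensors,cams
import cv2
for n in ("scene","top"):
    c=cams.capture(n); cv2.imwrite(f"pics/{n}0.png",cv2.cvtColor(c["image"],cv2.COLOR_RGB2BGR))
    print({k:v for k,v in c.items() if k!="image"})
print(sensors.get_state())
E
```

```text
{'fov_y': 45.979158722149435, 'cx': 324.0965582986758, 'cy': 197.03987105913097, 'D': array([-0.13645234,  0.        ,  0.        ,  0.        ,  0.        ]), 'xyz': array([ 1.19015711, -0.58931031,  0.90897737]), 'rotation': array([-135.00471453,   -0.43189079,   46.48533775])}
{'fov_y': 56.1896156009183, 'cx': 317.85924273085305, 'cy': 202.46730932001313, 'D': array([-0.08265673,  0.        ,  0.        ,  0.        ,  0.        ]), 'xyz': array([ 0.52259911, -0.0312644 ,  0.77880383]), 'rotation': array([-168.15650851,    0.2270088 ,  -92.25459086])}
{'time_s': 0.1, 'joints': array([ 8.58368261e+01,  2.05884979e+01,  6.38344266e-01, -1.46187682e-02,
       -7.01345060e+01, -1.65062786e+01]), 'qd': array([ 0.03235386, -0.23853215,  0.10303302, -0.03076371,  0.0763257 ,
        0.09981031]), 'joint_torque': array([-2.03679003e-03, -5.84160805e+01,  2.93752563e+01,  7.01555505e+00,
        1.01738196e-02, -5.52959568e-05]), 'tcp_pos': array([0.23815629, 0.63113475, 0.22570784]), 'eef_rot': array([   7.28680887,   89.91423175, -103.38762145]), 'contact_force': array([ 0.17370444, -0.29376241, -0.01258621]), 'moment': array([-0.02665108, -0.06730378, -0.0478555 ]), 'gripper_width': 0.08725404179736908}
```

View pics/scene0.png

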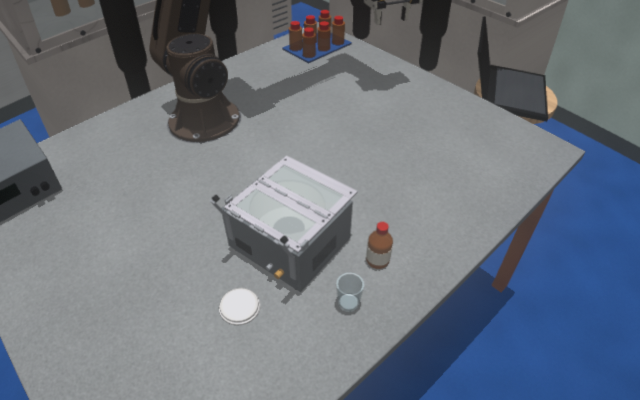

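View pics/top0.png

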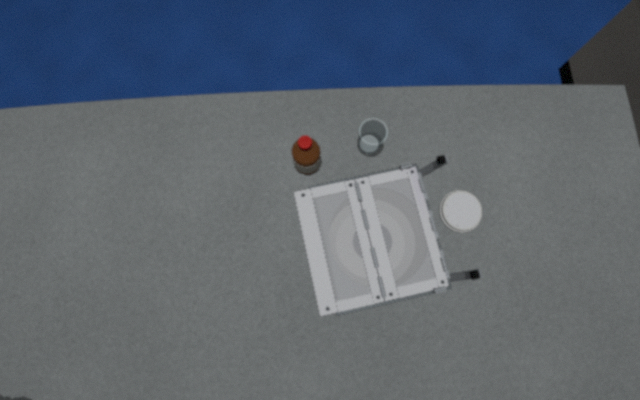

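```bash
python3 - <<'E'
import cv2
t=cv2.imread("pics/top0.png"); cv2.imwrite("pics/top0c.png",cv2.resize(t[150:330,280:490],None,fx=3.3,fy=3.3,interpolation=cv2.INTER_CUBIC))
s=cv2.imread("pics/scene0.png"); cv2.imwrite("pics/scene0c.png",cv2.resize(s[145:330,200:400],None,fx=3.2,fy=3.2,interpolation=cv2.INTER_CUBIC))
E
```

```text
(no output)
```

View pics/top0c.png

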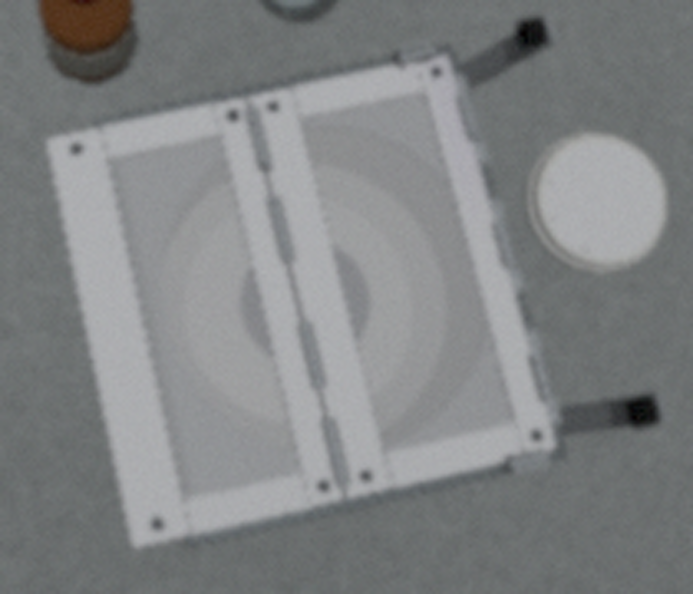

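View pics/scene0c.png

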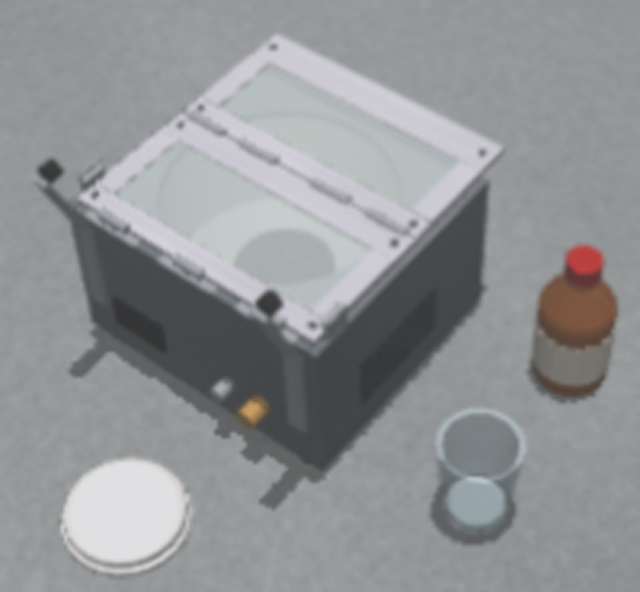

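```bash
cat > h.py <<'E'
import numpy as np,cv2
from scipy.spatial.transform import Rotation as R
CAM={'scene':dict(fov=45.979158722149435,cx=324.0965582986758,cy=197.03987105913097,k=-0.13645234,xyz=[1.19015711,-0.58931031,0.90897737],rot=[-135.00471453,-0.43189079,46.48533775]),
'top':dict(fov=56.1896156009183,cx=317.85924273085305,cy=202.46730932001313,k=-0.08265673,xyz=[0.52259911,-0.0312644,0.77880383],rot=[-168.15650851,0.2270088,-92.25459086])}
def cam(n):
    c=CAM[n]; f=200/np.tan(np.radians(c['fov']/2))
    return np.array([[f,0,c['cx']],[0,f,c['cy']],[0,0,1]]),np.array([c['k'],0,0,0,0.]),np.array(c['xyz']),R.from_euler('xyz',c['rot'],degrees=True).as_matrix()
def ray(n,uv):
    K,D,o,M=cam(n); p=cv2.undistortPoints(np.array([[uv]],float),K,D)[0,0]
    return o,M@np.array([p[0],p[1],1])
def onz(n,uv,z):
    o,d=ray(n,uv); return o+d*(z-o[2])/d[2]
def tri(a,b):
    o1,d1=ray('top',a); o2,d2=ray('scene',b)
    s=np.linalg.lstsq(np.c_[d1,-d2],o2-o1,rcond=None)[0]; p,q=o1+d1*s[0],o2+d2*s[1]
    return (p+q)/2,np.linalg.norm(p-q)
def proj(n,P):
    K,D,o,M=cam(n); return cv2.projectPoints((np.atleast_2d(P)-o)@M,np.zeros(3),np.zeros(3),K,D)[0][:,0]
E
python3 - <<'E'
from h import *
np.set_printoptions(precision=4,suppress=True)
T=lambda u,v:(280+u/3.3,150+v/3.3); S=lambda u,v:(200+u/3.2,145+v/3.2)
pts=dict(fR=((50,138),(503,150)),fL=((137,545),(280,37)),m1=((255,102),(425,225)),m2=((342,495),(192,113)),rR=((448,58),(318,345)),rL=((553,447),(80,200)),
 p1=((532,32),(270,302)),p2=((642,410),(50,170)))
for k,(a,b) in pts.items():
    print(k,*tri(T(*a),S(*b)),'top@.146',onz('top',T(*a),.146),'scene@.146',onz('scene',S(*b),.146))
E
```

```text
fR [0.6781 0.007  0.1438] 0.005578985078648717 top@.146 [0.6758 0.0047 0.146 ] scene@.146 [0.681  0.0078 0.146 ]
fL [ 0.4694 -0.0295  0.144 ] 0.008091823505169954 top@.146 [ 0.467  -0.0325  0.146 ] scene@.146 [ 0.4742 -0.0281  0.146 ]
m1 [ 0.6949 -0.097   0.1533] 0.017429739463739522 top@.146 [ 0.691  -0.1043  0.146 ] scene@.146 [ 0.6953 -0.0851  0.146 ]
m2 [ 0.4895 -0.1331  0.1426] 0.008644519661551246 top@.146 [ 0.4868 -0.1359  0.146 ] scene@.146 [ 0.4961 -0.1324  0.146 ]
rR [ 0.7163 -0.2081  0.1391] 0.008953522971005795 top@.146 [ 0.7114 -0.2096  0.146 ] scene@.146 [ 0.7235 -0.2082  0.146 ]
rL [ 0.5065 -0.2446  0.1411] 0.004611788983200448 top@.146 [ 0.5051 -0.2449  0.146 ] scene@.146 [ 0.5128 -0.2455  0.146 ]
p1 [ 0.7091 -0.236   0.1991] 0.005270133573342198 top@.146 [ 0.7244 -0.257   0.146 ] scene@.146 [ 0.6751 -0.2075  0.146 ]
p2 [ 0.5224 -0.2694  0.1998] 0.0033865093769061567 top@.146 [ 0.5212 -0.293   0.146 ] scene@.146 [ 0.4734 -0.2441  0.146 ]
```

```bash
cat >> h.py <<'E'
from scipy.optimize import least_squares
T=lambda u,v:(280+u/3.3,150+v/3.3); S=lambda u,v:(200+u/3.2,145+v/3.2)
pts=dict(fR=((50,138),(503,150)),fL=((137,545),(280,37)),m1=((252,102),(423,215)),m2=((344,497),(190,117)),rR=((448,58),(318,345)),rL=((553,447),(80,200)))
def model(p):
    x,y,yaw,a=p[:4]; out={}
    c,s=np.cos(a),np.sin(a)
    L={'f':(-.007-.110*c,.146+.110*s),'m':(-.007,.146),'r':(.105,.146)}
    Rz=R.from_euler('z',yaw).as_matrix()
    for k,sy in zip(['fR','fL','m1','m2','rR','rL'],[1,-1]*3):
        lx,lz=L[k[0]]; out[k]=np.array([x,y,0])+Rz@[lx,sy*.107,lz]
    return out
E
python3 - <<'E'
from h import *
np.set_printoptions(precision=4,suppress=True)
for cams in (('top','scene'),('top',),('scene',)):
    def res(p):
        m=model(p); r=[]
        for k,(a,b) in pts.items():
            if 'top' in cams: r.append(proj('top',m[k])[0]-T(*a))
            if 'scene' in cams: r.append(proj('scene',m[k])[0]-S(*b))
        return np.array(r).ravel()
    s=least_squares(res,[.594,-.1265,-1.4,.02]); print(cams,s.x,np.degrees(s.x[2]),s.cost); print(s.fun.reshape(-1,2*len(cams)))
# bystanders
print('bottle',onz('top',(305,142),.125),onz('scene',(382,228),.125),'beaker',onz('scene',(350,284),.075),onz('top',(373,132),.075), 'case',onz('top',(461,210),.018))
E
```

```text
('top', 'scene') [ 0.5925 -0.1241 -1.3912 -0.0527] -79.71088472524707 65.26762112081721
[[-2.827   0.2452 -0.7524  0.4374]
 [-2.6182  0.1476 -1.9397  0.3302]
 [-2.8481 -2.9213 -3.2431  6.4163]
 [-0.2952 -0.1162 -3.2708 -2.5929]
 [-1.0082 -2.7679 -2.2695 -1.9226]
 [ 0.921  -0.5925 -2.1244 -1.373 ]]
('top',) [ 0.5909 -0.1261 -1.4019 -0.1383] -80.32052841161047 9.684076084883763
[[-0.3078  1.4044]
 [-1.6596 -0.1333]
 [-1.0149 -2.2533]
 [ 0.3154  0.9293]
 [ 0.9898 -1.4784]
 [ 1.7328  1.1362]]
('scene',) [ 0.5952 -0.1196 -1.3714 -0.0647] -78.57707362816312 25.6195455526677
[[ 1.0237 -0.3995]
 [-1.1162  0.5443]
 [-0.4028  5.4284]
 [-1.7095 -2.4531]
 [ 1.6717 -2.5396]
 [ 0.2119 -0.7943]]
bottle [ 0.7749 -0.0148  0.125 ] [ 0.7837 -0.0184  0.125 ] beaker [ 0.8166 -0.1502  0.075 ] [ 0.8101 -0.1505  0.075 ] case [ 0.6541 -0.3326  0.018 ]
```

```bash
python3 - <<'E'
import cv2,numpy as np
t=cv2.imread("pics/top0.png");s=cv2.imread("pics/scene0.png")
def mk(im,pts,fn):
    tiles=[]
    for (u,v) in pts:
        c=cv2.resize(im[v-12:v+13,u-12:u+13],None,fx=10,fy=10,interpolation=cv2.INTER_CUBIC)
        c=cv2.convertScaleAbs(c,alpha=1.3)
        for i in range(0,250,50):
            cv2.line(c,(i,0),(i,5),(0,255,0),1);cv2.line(c,(0,i),(5,i),(0,255,0),1)
        c[-2:]=0;c[:,-2:]=0
        cv2.putText(c,f"{u-12},{v-12}",(8,20),0,.5,(0,255,255),1); tiles.append(c)
    cv2.imwrite(fn,np.vstack([np.hstack(tiles[:3]),np.hstack(tiles[3:])]))
mk(t,[(295,192),(356,181),(416,167),(321,315),(384,300),(448,286)],"pics/tt.png")
mk(s,[(357,192),(333,215),(299,251),(287,157),(259,181),(227,207)],"pics/ss.png")
E
```

```text
(no output)
```

View pics/tt.png

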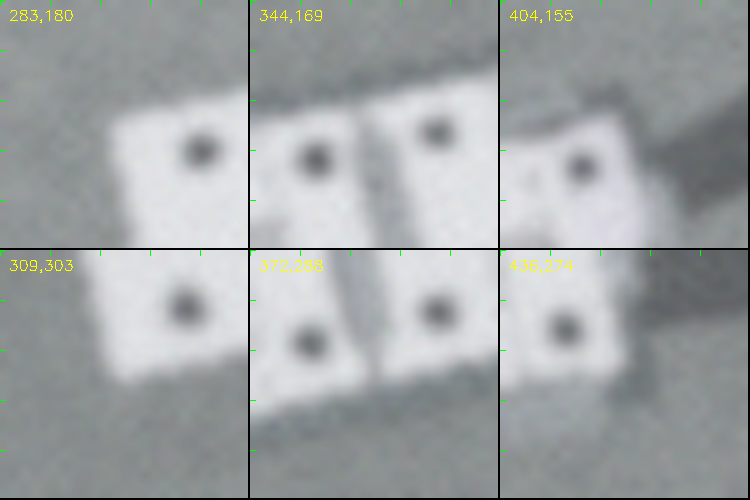

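View pics/ss.png

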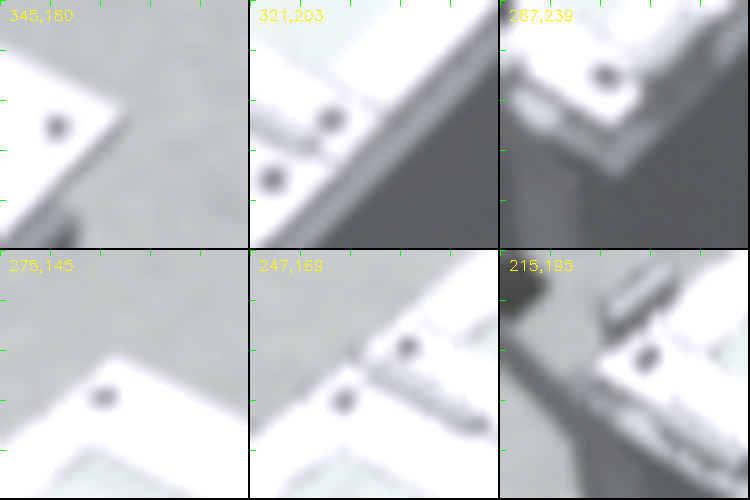

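```bash
python3 - <<'E'
from h import *
np.set_printoptions(precision=4,suppress=True)
P=dict(fR=((293.6,191.1),(357,190.5)),m1=((354.9,178.5),(332,216)),rR=((415.6,166),(298,251)),fL=((319.5,315.7),(286,155)),m2=((383.9,300.5),(257,179)),rL=((448,286),(224.5,206)))
def mod(p):
    x,y,yaw,a,re=p[:5]; out={}
    c,s=np.cos(a),np.sin(a)
    L={'f':(-.007-.110*c,.146+.110*s),'m':(-.007,.146),'r':(re,.146)}
    Rz=R.from_euler('z',yaw).as_matrix()
    for k in P:
        sy=1 if k[1] in'R1' else -1
        lx,lz=L[k[0]]; out[k]=np.array([x,y,0])+Rz@[lx,sy*.107,lz]
    return out
for cams in (('top','scene'),('top',),('scene',)):
    def res(p):
        m=mod(p); r=[]
        for k,(a,b) in P.items():
            if 'top' in cams: r.append(proj('top',m[k])[0]-a)
            if 'scene' in cams: r.append(proj('scene',m[k])[0]-b)
        r=list(np.array(r).ravel())+[p[3]*3]
        return np.array(r)
    s=least_squares(res,[.594,-.1265,-1.4,.02,.105]); print(cams,s.x,np.degrees(s.x[2]),s.cost); print(s.fun[:-1].reshape(-1,2*len(cams)))
for k,(a,b) in P.items(): print(k,*tri(a,b))
E
```

```text
('top', 'scene') [ 0.5925 -0.1241 -1.3946  0.0011  0.104 ] -79.90514689395272 14.149119111574757
[[-1.4173 -0.0475 -0.3566  0.1158]
 [-1.1598 -0.5459 -3.1719  2.7068]
 [-1.1048 -0.9123 -0.8705 -0.3813]
 [-0.9398 -0.2217 -0.3265  0.0458]
 [-0.1405  0.0502 -0.8117 -0.1094]
 [-0.1806 -0.7173 -1.3407 -0.2855]]
('top',) [ 0.5918 -0.1257 -1.4001 -0.0063  0.1033] -80.22168430085402 0.470320151996793
[[-0.1968 -0.0092]
 [ 0.0964 -0.2879]
 [-0.1599 -0.2521]
 [-0.3823 -0.1894]
 [ 0.4981  0.4902]
 [ 0.1433  0.1709]]
('scene',) [ 0.5921 -0.1187 -1.3774 -0.0408  0.1088] -78.92080128092994 2.9114549752713095
[[ 0.6998 -0.4481]
 [-1.0759  0.8276]
 [ 0.7946 -0.5931]
 [ 0.2057  0.5139]
 [ 0.3393 -0.8564]
 [-0.9504  0.4833]]
fR [0.6778 0.0084 0.1474] 0.0028690469555055897
m1 [ 0.697  -0.0961  0.1525] 0.009715265361335343
rR [ 0.716  -0.2082  0.145 ] 0.0042906263732227674
fL [ 0.467  -0.0284  0.1469] 0.0022411913283850522
m2 [ 0.4867 -0.1354  0.1459] 0.002072545507618512
rL [ 0.5055 -0.2443  0.1449] 0.0039776176713907764
```

```bash
cat >> h.py <<'E'
O=np.array([.592,-.1245,0]); EX=np.array([np.cos(np.radians(-80)),np.sin(np.radians(-80)),0]); EY=np.array([-EX[1],EX[0],0])
def co(p): d=np.asarray(p)-O; return np.array([d@EX,d@EY,d[2]])*1000
E
python3 - <<'E'
from h import *
from plant import sensors
np.set_printoptions(precision=3,suppress=True)
s=sensors.get_state(); M=R.from_euler('xyz',s['eef_rot'],degrees=True).as_matrix(); print(M)
az=np.degrees(np.arctan2(M[1,2],M[0,2])); ay=np.degrees(np.arctan2(M[1,1],M[0,1])); print('z heading',az,'y heading',ay,'EX -80, EY 10', s['joints'][5])
T0=np.array([.238,.632,.227]); print('start coater',co(T0))
# shift to point in front of lip: coater (-160,0,200)
tgt=O+EX*(-.165)+EY*0+np.array([0,0,.227]); d=tgt-T0; print('tool shift cm',M.T@d*100)
E
```

```text
[[-0.     0.936 -0.353]
 [-0.001 -0.353 -0.936]
 [-1.     0.     0.001]]
z heading -110.67443839143509 y heading -20.67442223847174 EX -80, EY 10 -16.506278576848132
start coater [-806.479 -217.257  227.   ]
tool shift cm [ 0.075 51.411 44.089]
```

```bash
python3 -m handwheel '[0,4,3.4,6, 0,8.6,7.4,12, 0,13.2,11.3,18, 0,17.8,15.3,24, 0,22.4,19.2,30, 0,27,23.2,36, 0,31.6,27.1,42, 0,36.2,31,48, 0,40.8,35,54, 0,43,36.9,59.3]' 0 20
cat > st.py <<'E'
from h import *
from plant import sensors
np.set_printoptions(precision=2,suppress=True)
s=sensors.get_state(); M=R.from_euler('xyz',s['eef_rot'],degrees=True).as_matrix()
f=s['contact_force']; print('t',s['time_s'],'coater',co(s['tcp_pos']),'F(ex,ey,z)',np.array([f@EX,f@EY,f[2]]),'ty head',np.degrees(np.arctan2(M[1,1],M[0,1])),'w',s['gripper_width'],'M',s['moment'],'j',s['joints'])
E
python3 st.py
```

```text
time_s: 1.35
tcp_pos: [0.5109, 0.1318, 0.2263]
eef_rot: [24.8, 90.0, -145.5]
contact_force: [-0.7, 1.7, -1.1]
gripper_width: 0.0006
t 1.35 coater [-266.51  -35.32  226.31] F(ex,ey,z) [-1.83 -0.37 -1.07] ty head -80.28255209480537 w 0.0005585232814940398 M [ 0.14 -0.01 -0.03] j [ 35.78   6.67 -17.8   -0.   -65.57 -26.06]
```

```bash
python3 -m handwheel '[0,4,-1,0, 1,8,-2,0, 3,10,-3,0, 6,11.5,-3.5,0, 8,12,-3.5,0, 9.5,12.2,-3.5,0, 10.1,12.4,-3.5,0, 10.1,12.6,-3.5,0, 10.1,12.8,-3.5,0, 10.1,12.8,-3.5,0]' 0 20; python3 st.py; python3 - <<'E'
from plant import cams
import cv2
for n,c0 in(("scene",(180,120)),("top",(270,130))):
    c=cams.capture(n); im=cv2.cvtColor(c["image"],cv2.COLOR_RGB2BGR); cv2.imwrite(f"pics/{n}1.png",cv2.resize(im[c0[1]-40:c0[1]+200,c0[0]:c0[0]+240],None,fx=2.4,fy=2.4))
E
```

```text
time_s: 2.6
tcp_pos: [0.5675, 0.0146, 0.1263]
eef_rot: [-173.2, 89.9, 16.9]
contact_force: [0.1, 0.1, 0.3]
gripper_width: 0.0005
t 2.6 coater [-141.28    0.02  126.3 ] F(ex,ey,z) [-0.04  0.06  0.26] ty head -79.96802357430687 w 0.0004723060705153743 M [ 0.08 -0.05 -0.02] j [ 21.23  15.43 -20.86   0.01 -53.64 -11.2 ]
```

View pics/scene1.png

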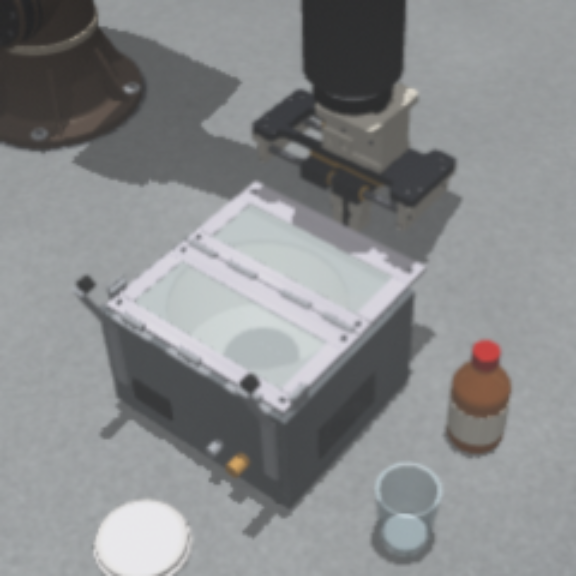

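View pics/top1.png

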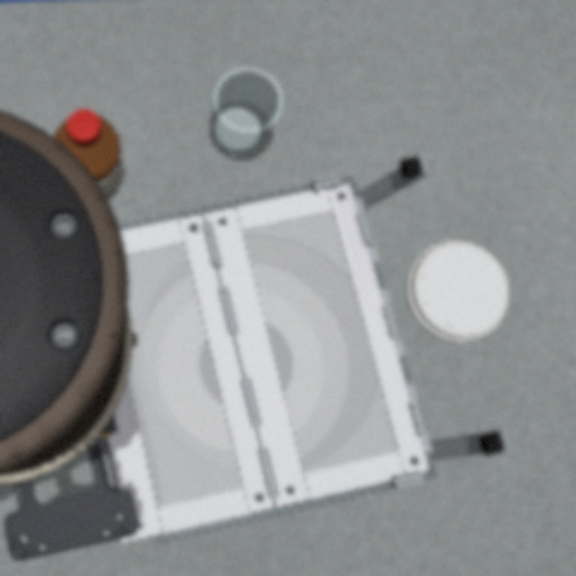

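```bash
python3 -m handwheel '[0,0.5,0,0, 0,0.9,0,0, 0,1.1,0,0, 0,1.2,0,0, 0,1.3,0,0, 0,1.4,0,0, 0,1.5,0,0, 0,1.6,0,0, 0,1.7,0,0, 0,1.7,0,0]'; python3 st.py
```

```text
time_s: 3.95
tcp_pos: [0.5695, 0.0014, 0.1249]
eef_rot: [-96.2, 89.7, 93.8]
contact_force: [-5.2, 19.3, -0.4]
gripper_width: 0.0007
t 3.95 coater [-127.87   -0.29  124.89] F(ex,ey,z) [-19.87  -1.82  -0.45] ty head -79.96820555934056 w 0.0006721454777381653 M [6.93 1.79 0.01] j [ 19.63  15.73 -20.51  -0.33 -53.69  -9.41]
```

```bash
python3 -m handwheel '[-0.1,0,0,0, -0.2,0,0,0, -0.3,0,0,0, -0.5,0,0,0, -0.7,0,0,0, -0.9,0,0,0, -1.1,0.05,0,0, -1.3,0.05,0,0, -1.5,0.1,0,0, -1.5,0.1,0,0]'; python3 st.py; python3 - <<'E'
from plant import cams
import cv2
for n,c0 in(("scene",(180,120)),):
    c=cams.capture(n); im=cv2.cvtColor(c["image"],cv2.COLOR_RGB2BGR); cv2.imwrite(f"pics/{n}2.png",cv2.resize(im[c0[1]-0:c0[1]+170,c0[0]:c0[0]+200],None,fx=3.4,fy=3.4))
E
```

```text
time_s: 5.2
tcp_pos: [0.5697, 0.0006, 0.1401]
eef_rot: [-98.2, 89.7, 91.9]
contact_force: [-6.9, 20.0, 2.8]
gripper_width: 0.0006
t 5.2 coater [-127.11   -0.23  140.14] F(ex,ey,z) [-20.87  -3.37   2.78] ty head -79.95005664927831 w 0.0005759252638405069 M [ 7.24  2.16 -0.01] j [ 19.54  14.85 -19.45  -0.34 -55.62  -9.3 ]
```

View pics/scene2.png

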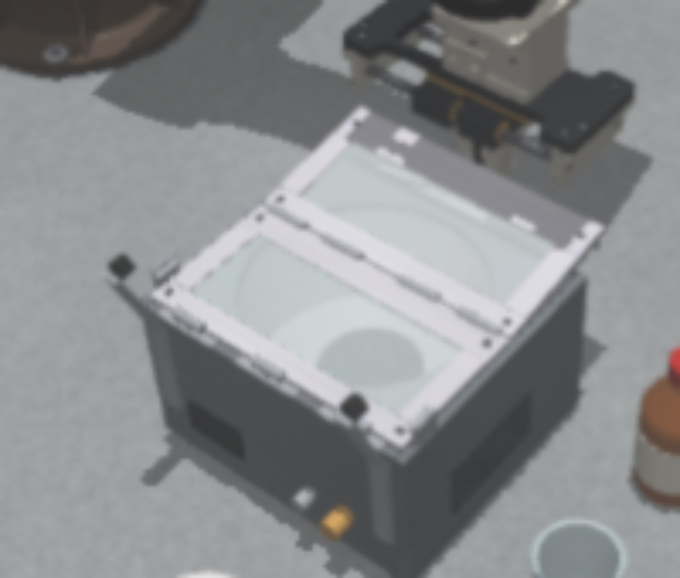

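```bash
python3 -m handwheel '[-0.6,0.1,0,0, -1.2,0.2,0,0, -1.7,0.3,0,0, -2.3,0.5,0,0, -2.8,0.7,0,0, -3.3,0.9,0,0, -3.8,1.1,0,0, -4.3,1.4,0,0, -4.7,1.7,0,0, -5.0,1.9,0,0]'; python3 st.py; cat > pic.py <<'E'
import sys,cv2
from plant import cams
k=sys.argv[1]
for n,(x,y,w,h,f) in dict(scene=(180,80,210,210,2.8),top=(240,110,250,220,2.6)).items():
    if len(sys.argv)>2 and n not in sys.argv[2:]: continue
    c=cams.capture(n); im=cv2.cvtColor(c["image"],cv2.COLOR_RGB2BGR); cv2.imwrite(f"pics/{n}_{k}.png",cv2.resize(im[y:y+h,x:x+w],None,fx=f,fy=f))
E
python3 pic.py 3 scene
```

```text
time_s: 6.5
tcp_pos: [0.5734, -0.0185, 0.1917]
eef_rot: [-114.0, 89.7, 76.1]
contact_force: [-8.7, 17.0, 10.6]
gripper_width: 0.0009
t 6.5 coater [-107.61    0.05  191.74] F(ex,ey,z) [-18.29  -5.64  10.6 ] ty head -79.91247980829999 w 0.0008624765020098509 M [ 6.46  3.03 -0.02] j [ 17.51  12.5  -15.21  -0.27 -62.15  -7.3 ]
```

View pics/scene_3.png

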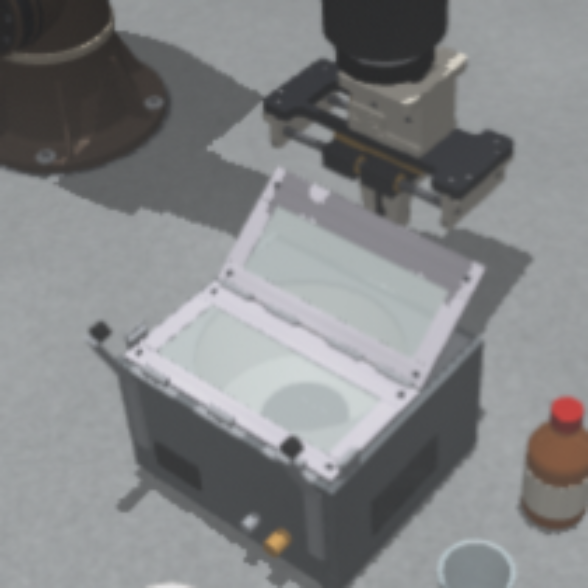

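```bash
python3 -m handwheel '[-0.5,0.3,0,0, -0.9,0.7,0,0, -1.3,1.1,0,0, -1.8,1.6,0,0, -2.3,2.2,0,0, -2.7,2.8,0,0, -3.1,3.5,0,0, -3.5,4.2,0,0, -3.8,5.0,0,0, -4.1,5.8,0,0]'; python3 st.py; python3 pic.py 4 scene
```

```text
time_s: 7.8
tcp_pos: [0.5839, -0.0792, 0.2318]
eef_rot: [-172.4, 90.0, 17.6]
contact_force: [1.0, 1.6, -0.5]
gripper_width: 0.0006
t 7.8 coater [-46.06  -0.11 231.78] F(ex,ey,z) [-1.43  1.27 -0.5 ] ty head -79.95081417408315 w 0.0005968767556636411 M [ 0.68 -0.29  0.01] j [ 11.27  12.32 -10.09  -0.   -67.56  -1.22]
```

View pics/scene_4.png

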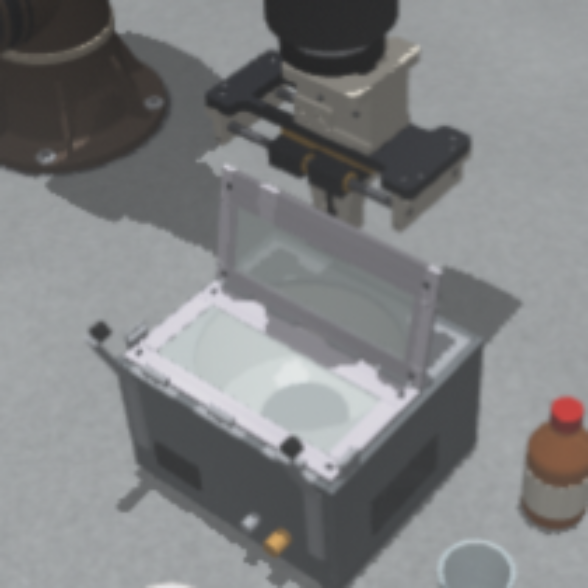

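```bash
python3 -m handwheel '[-0.4,1.1,0,0, -0.7,2.3,0,0, -0.7,3.5,0,0, -0.6,4.7,0,0, -0.3,5.7,0,0, 0.1,6.5,0,0, 0.5,7.4,0,0, 1,8.2,0,0, 1.5,8.9,0,0, 2.2,9.5,0,0]'; python3 st.py; python3 pic.py 5 scene
```

```text
time_s: 9.1
tcp_pos: [0.6003, -0.1731, 0.2092]
eef_rot: [121.7, 90.0, -48.3]
contact_force: [-0.2, 0.6, 0.6]
gripper_width: 0.0006
t 9.1 coater [ 49.27  -0.23 209.25] F(ex,ey,z) [-0.59 -0.09  0.62] ty head -79.96970377715341 w 0.0005708773980278001 M [ 0.09 -0.14 -0.01] j [  1.8   16.5   -7.47   0.01 -66.02   8.22]
```

View pics/scene_5.png

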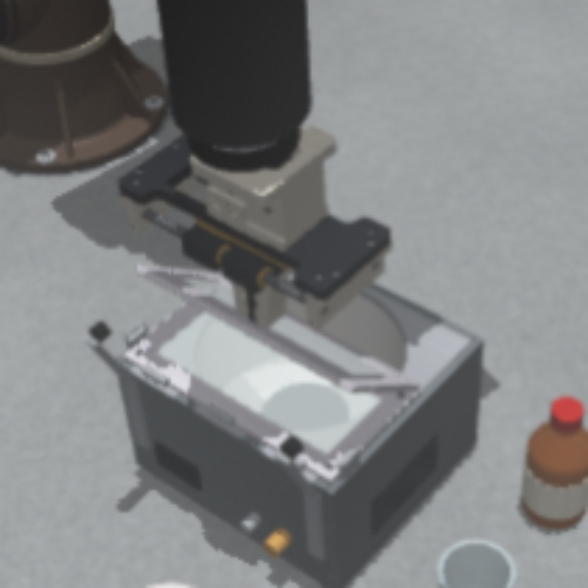

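```bash
python3 -m handwheel '[0.7,0.6,0,0, 1.4,1.1,0,0, 2.1,1.5,0,0, 2.9,1.8,0,0, 3.5,2.0,0,0, 4.0,2.2,0,0, 4.4,2.3,0,0, 4.7,2.4,0,0, 4.8,2.4,0,0, 4.8,2.4,0,0]'; python3 st.py; python3 pic.py 6 scene
```

```text
time_s: 10.4
tcp_pos: [0.6044, -0.1961, 0.162]
eef_rot: [159.4, 90.0, -10.6]
contact_force: [-1.0, 1.6, 2.8]
gripper_width: 0.0005
t 10.4 coater [ 72.7   -0.22 161.96] F(ex,ey,z) [-1.75 -0.73  2.81] ty head -79.96266763307085 w 0.0004836871177239391 M [ 0.46  0.38 -0.04] j [ -0.41  19.5   -9.66   0.   -60.82  10.44]
```

View pics/scene_6.png

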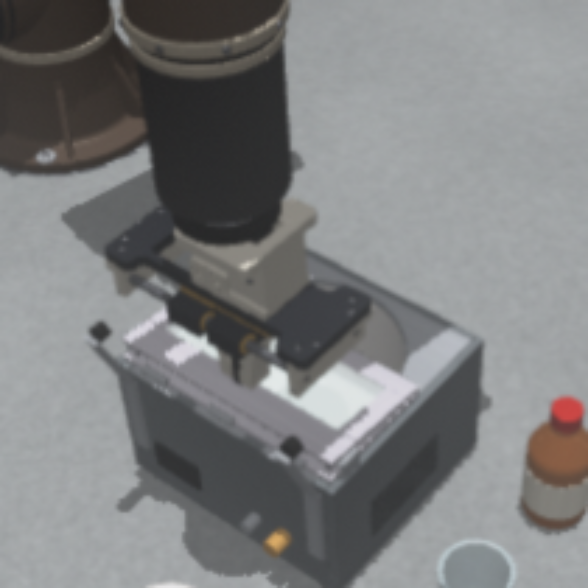

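```bash
python3 -m handwheel '[0.1,0,0,0, 0.2,0,0,0, 0.3,0,0,0, 0.4,0,0,0, 0.5,0,0,0, 0.6,0,0,0, 0.7,0,0,0, 0.8,0,0,0, 0.9,0,0,0, 0.9,0,0,0]'; python3 st.py
```

```text
time_s: 11.7
tcp_pos: [0.6042, -0.196, 0.1523]
eef_rot: [-38.6, 90.0, 151.4]
contact_force: [0.1, 0.4, 0.9]
gripper_width: 0.0001
t 11.7 coater [ 72.52  -0.38 152.33] F(ex,ey,z) [-0.35  0.15  0.89] ty head -79.9706176033404 w 0.00011218920731950928 M [ 0.26  0.28 -0.02] j [ -0.41  19.97 -10.31  -0.02 -59.74  10.44]
```

```bash
python3 -m handwheel '[0.1,0,0,0, 0.2,0,0,0, 0.2,0,0,0, 0.3,0,0,0, 0.3,0,0,0, 0.4,0,0,0, 0.4,0,0,0, 0.4,0,0,0, 0.4,0,0,0, 0.4,0,0,0]'; python3 st.py
```

```text
time_s: 12.95
tcp_pos: [0.6045, -0.1961, 0.1517]
eef_rot: [148.1, 89.9, -21.8]
contact_force: [-8.5, 4.6, 20.9]
gripper_width: 0.0001
t 12.95 coater [ 72.68  -0.17 151.72] F(ex,ey,z) [-6.01 -7.53 20.92] ty head -79.91711340180956 w 5.973308810560107e-05 M [ 2.05  3.23 -0.03] j [ -0.38  19.94 -10.47   0.05 -59.48  10.44]
```

```bash
python3 -m handwheel '[-1.5,0,0,0, -4,-1,0,0, -5.5,-4,0,0, -5.5,-8,0,0, -4.5,-11.5,0,0, -2,-12,0,0, 0,-12,0,0, 1.5,-12,0,0, 2,-12,0,0, 2,-12,0,0]'; python3 st.py; python3 pic.py 7
```

```text
time_s: 14.2
tcp_pos: [0.5837, -0.0783, 0.1286]
eef_rot: [47.1, 90.0, -122.9]
contact_force: [-0.1, 1.5, -0.2]
gripper_width: 0.0004
t 14.2 coater [-46.99  -0.19 128.6 ] F(ex,ey,z) [-1.51  0.15 -0.16] ty head -79.98903403568532 w 0.0004378782477026044 M [ 0.05  0.02 -0.02] j [ 11.38  17.18 -17.97   0.01 -54.85  -1.37]
```

View pics/scene_7.png

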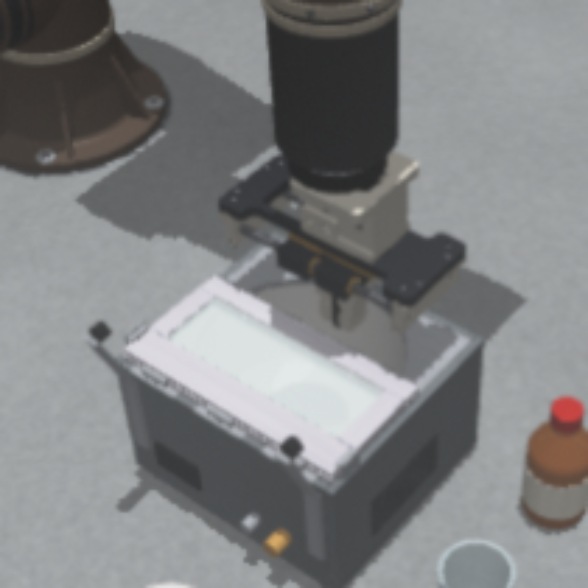

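View pics/top_7.png

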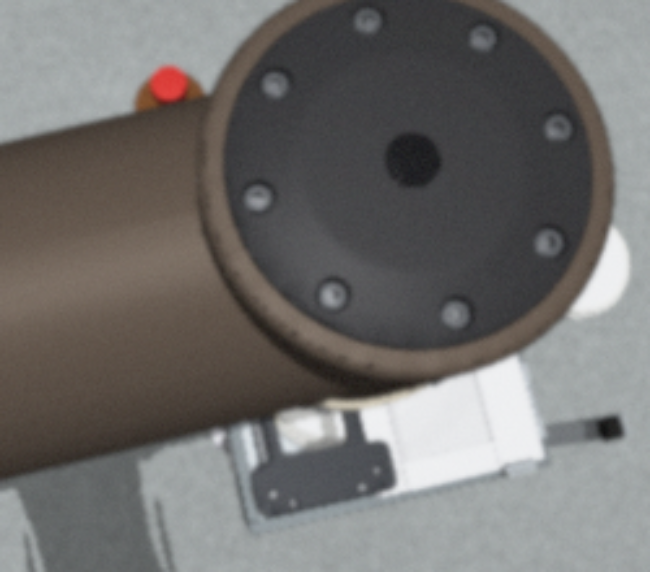

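```bash
python3 -m handwheel '[0.4,1,0,0, 0.7,2,0,0, 0.7,2.5,0,0, 0.7,2.7,0,0, 0.7,2.8,0,0, 0.7,2.9,0,0, 0.7,3.0,0,0, 0.7,3.1,0,0, 0.7,3.2,0,0, 0.7,3.2,0,0]'; python3 st.py
```

```text
time_s: 15.55
tcp_pos: [0.5886, -0.1068, 0.1216]
eef_rot: [-95.6, 89.8, 94.4]
contact_force: [-3.9, 14.5, 3.9]
gripper_width: 0.0007
t 15.55 coater [-18.    -0.25 121.6 ] F(ex,ey,z) [-14.93  -1.3    3.89] ty head -79.94350011342975 w 0.0007033559779751298 M [5.17 1.54 0.02] j [  8.29  18.42 -17.1   -0.22 -54.47   1.9 ]
```

```bash
python3 -m handwheel '[0,0.1,0,0, -0.1,0.15,0,0, -0.2,0.15,0,0, -0.4,0.15,0,0, -0.6,0.15,0,0, -0.8,0.2,0,0, -1.0,0.2,0,0, -1.2,0.2,0,0, -1.4,0.25,0,0, -1.5,0.25,0,0]'; python3 st.py; python3 pic.py 8 scene
```

```text
time_s: 16.8
tcp_pos: [0.5886, -0.1073, 0.1352]
eef_rot: [-86.7, 89.7, 103.3]
contact_force: [-2.7, 22.5, -1.8]
gripper_width: 0.0008
t 16.8 coater [-17.51  -0.33 135.2 ] F(ex,ey,z) [-22.59   1.26  -1.82] ty head -79.94680361336276 w 0.0008058388097891137 M [8.01 1.   0.02] j [  8.13  17.71 -16.03  -0.41 -56.29   2.15]
```

View pics/scene_8.png

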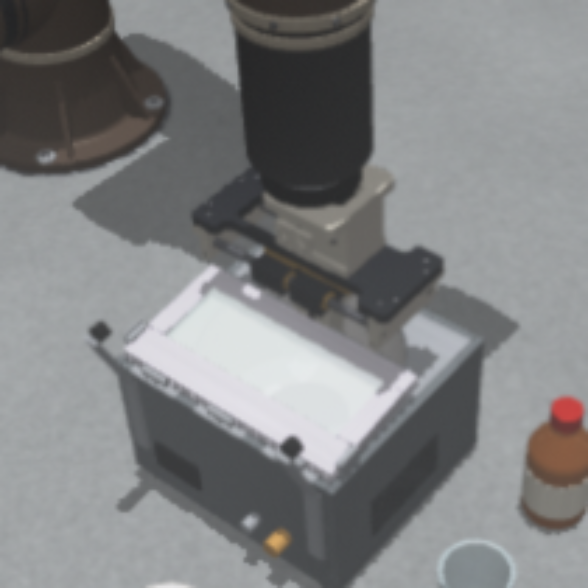

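```bash
python3 - <<'E'
from h import *
for b in (0,.06,.12,.18):
    for y in (-.107,.107):
        x=.105-.112*np.cos(b)-.006*np.sin(b)*-1; z=.146+.112*np.sin(b)+.006*np.cos(b)
        p=proj('scene',O+EX*x+EY*y+np.array([0,0,z]))[0]; print(b,y,(p-[180,80])*2.8)
import cv2
a=cv2.imread('pics/scene_7.png');b=cv2.imread('pics/scene_8.png')
cv2.imwrite('pics/cmp.png',np.hstack([a[240:490,100:450],b[240:490,100:450]]))
E
```

```text
0 -0.107 [212.13129251 271.5156133 ]
0 0.107 [415.94161225 383.22923085]
0.06 -0.107 [210.94129232 266.02788943]
0.06 0.107 [415.63833486 377.79661091]
0.12 -0.107 [209.42435059 260.78789053]
0.12 0.107 [415.02434049 372.65395303]
0.18 -0.107 [207.58057217 255.81555342]
0.18 0.107 [414.09665734 367.82173812]
```

View pics/cmp.png

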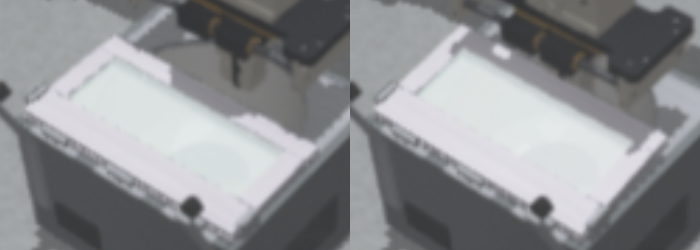

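```bash
python3 -m handwheel '[-0.4,0.05,0,0, -0.9,0.1,0,0, -1.4,0.2,0,0, -1.9,0.3,0,0, -2.4,0.45,0,0, -2.9,0.6,0,0, -3.4,0.8,0,0, -3.9,1,0,0, -4.4,1.25,0,0, -4.8,1.5,0,0]'; python3 st.py; python3 pic.py 9 scene
```

```text
time_s: 18.1
tcp_pos: [0.5916, -0.1231, 0.1849]
eef_rot: [-96.8, 89.7, 93.3]
contact_force: [-5.4, 18.5, 8.4]
gripper_width: 0.0003
t 18.1 coater [ -1.47  -0.17 184.89] F(ex,ey,z) [-19.17  -2.1    8.38] ty head -79.90596549178953 w 0.00025745423866104785 M [ 6.72  2.1  -0.05] j [  6.58  15.7  -11.81  -0.3  -62.47   3.65]
```

View pics/scene_9.png

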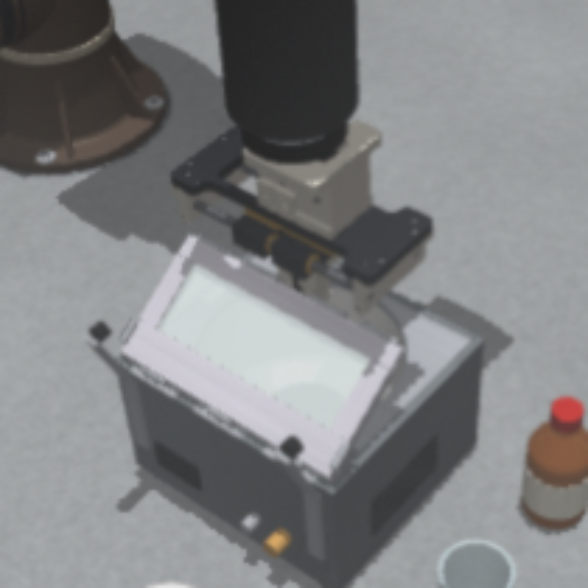

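```bash
python3 -m handwheel '[-0.5,0.3,0,0, -1,0.7,0,0, -1.4,1.1,0,0, -1.8,1.5,0,0, -2.2,2,0,0, -2.6,2.5,0,0, -3,3.1,0,0, -3.4,3.7,0,0, -3.7,4.4,0,0, -4,5.1,0,0]'; python3 st.py; python3 pic.py 10 scene
```

```text
time_s: 19.4
tcp_pos: [0.6016, -0.1764, 0.2253]
eef_rot: [-169.7, 89.9, 20.4]
contact_force: [0.6, 4.4, 3.6]
gripper_width: 0.0003
t 19.4 coater [ 52.78   0.49 225.34] F(ex,ey,z) [-4.21  1.34  3.56] ty head -79.92151453807375 w 0.00034774427631999367 M [ 1.69 -0.24  0.06] j [  1.45  16.06  -5.91  -0.04 -67.93   8.64]
```

View pics/scene_10.png

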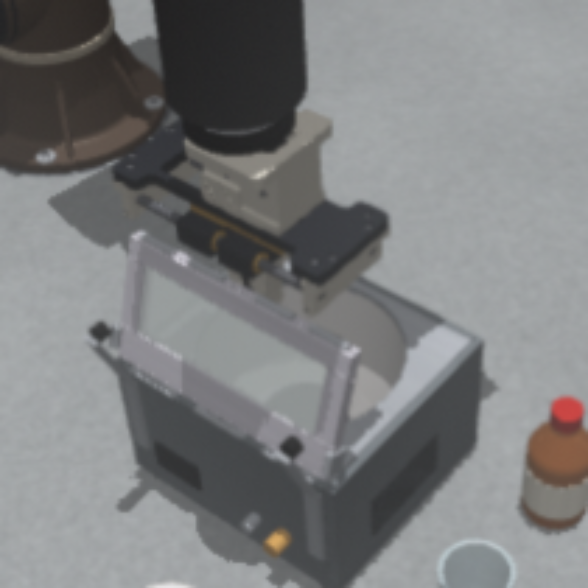

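```bash
python3 -m handwheel '[-0.4,0.6,0,0, -0.7,1.2,0,0, -1,1.8,0,0, -1.1,2.4,0,0, -1.1,3,0,0, -1.1,3.5,0,0, -1.1,4,0,0, -1.1,4.4,0,0, -1,4.8,0,0, -1,5.1,0,0]'; python3 st.py
```

```text
time_s: 20.7
tcp_pos: [0.6101, -0.2274, 0.2344]
eef_rot: [-175.6, 90.0, 14.4]
contact_force: [0.3, 3.0, 0.4]
gripper_width: 0.0003
t 20.7 coater [104.46  -0.04 234.44] F(ex,ey,z) [-2.88  0.82  0.41] ty head -79.97079861609734 w 0.00033245224480388534 M [ 0.96 -0.09 -0.01] j [ -3.31  18.05  -1.92  -0.01 -70.01  13.34]
```

```bash
python3 -m handwheel '[0,0.2,0,0, 0,0.3,0,0, 0,0.4,0,0, 0,0.5,0,0, 0,0.6,0,0, 0,0.7,0,0, 0,0.8,0,0, 0,0.8,0,0, 0,0.8,0,0, 0,0.8,0,0]'; python3 st.py; python3 pic.py 11 scene
```

```text
time_s: 21.95
tcp_pos: [0.6106, -0.2328, 0.2343]
eef_rot: [-79.6, 89.8, 110.5]
contact_force: [-3.2, 12.6, 2.1]
gripper_width: 0.0004
t 21.95 coater [109.88  -0.44 234.32] F(ex,ey,z) [-13.    -0.99   2.09] ty head -79.93216700031722 w 0.00036810978049436123 M [4.76 0.92 0.02] j [ -3.91  18.37  -1.41  -0.19 -70.31  14.04]
```

View pics/scene_11.png

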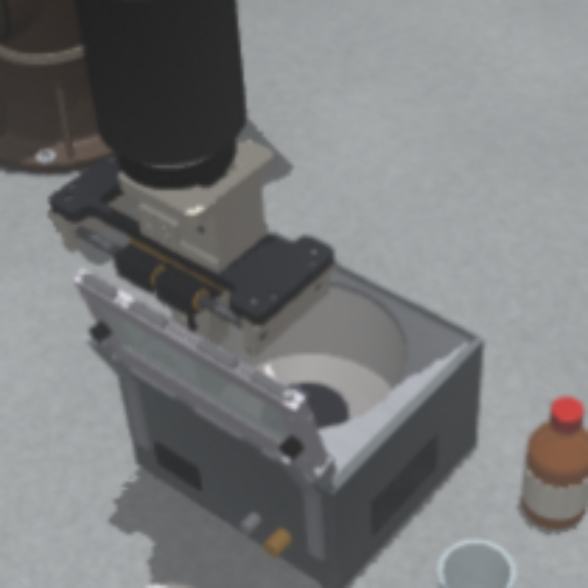

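```bash
python3 -m handwheel '[0,-0.3,0,0, 0,-0.8,0,0, 0,-1.5,0,0, 0,-3,0,0, -2,-6,0,0, -5,-10,0,0, -8,-15,0,0, -9,-20,0,0, -9,-25,0,0, -9,-28,0,0]'; python3 -m handwheel '[0,-5,0,0, 0,-10,0,0, 0,-15,0,0, 0,-20,0,0, 0,-24,0,0, 0,-26,0,0, 0,-26,0,0, 0,-26,0,0, 0,-26,0,0, 0,-26,0,0]'; python3 st.py; python3 pic.py 12
```

```text
time_s: 23.25
tcp_pos: [0.5616, 0.0432, 0.3251]
eef_rot: [-159.6, 89.9, 30.6]
contact_force: [-0.7, -0.3, 0.5]
gripper_width: 0.0002
time_s: 24.5
tcp_pos: [0.5174, 0.2959, 0.3248]
eef_rot: [-146.2, 90.0, 43.8]
contact_force: [0.7, 0.3, -0.9]
gripper_width: 0.0006
t 24.5 coater [-426.93   -0.42  324.8 ] F(ex,ey,z) [-0.22  0.71 -0.93] ty head -80.03303369831373 w 0.0005966017165124714 M [ 0.02 -0.03 -0.02] j [ 48.53  10.44  -0.46   0.   -79.09 -38.57]
```

View pics/scene_12.png

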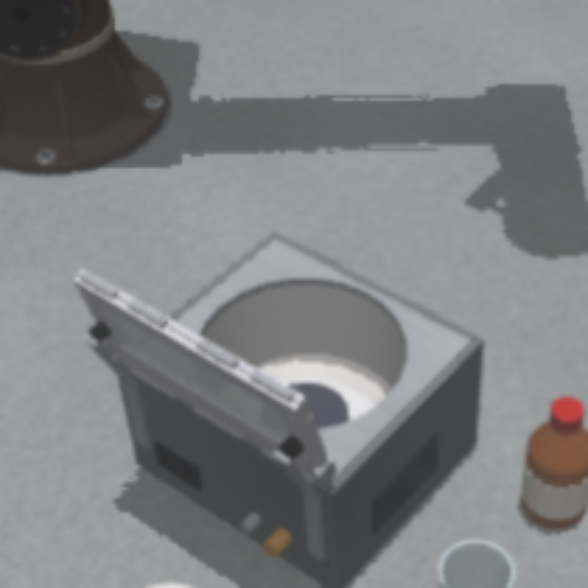

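View pics/top_12.png

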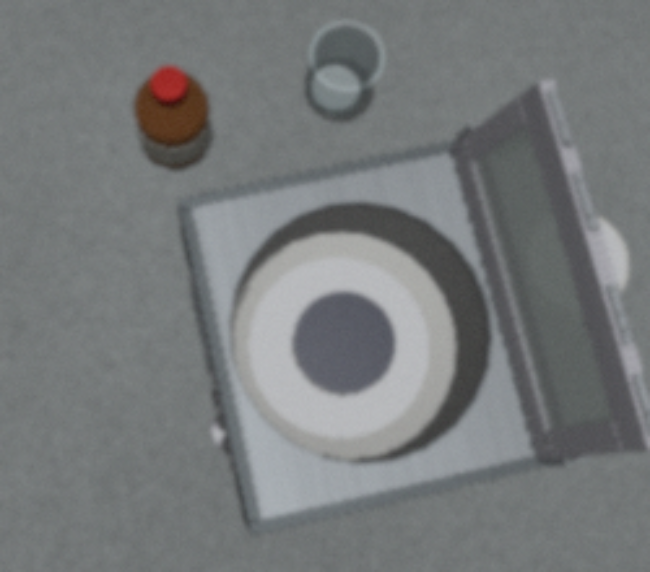

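```bash
python3 - <<'E'
from h import *
from plant import cams
im=cv2.cvtColor(cams.capture("scene")["image"],cv2.COLOR_RGB2BGR)[165:265,195:305]
im=cv2.resize(im,None,fx=6,fy=6,interpolation=cv2.INTER_CUBIC)
for b,c in((1.8,(0,255,0)),(1.7,(0,0,255))):
    for y in(-.107,.107):
        p=proj('scene',O+EX*(.105-.112*np.cos(b))+EY*y+np.array([0,0,.146+.112*np.sin(b)]))[0]
        cv2.circle(im,tuple(int(v) for v in (p-[195,165]+.5)*6),4,c,1)
cv2.imwrite('pics/fin.png',im)
E
```

```text
(no output)
```

View pics/fin.png

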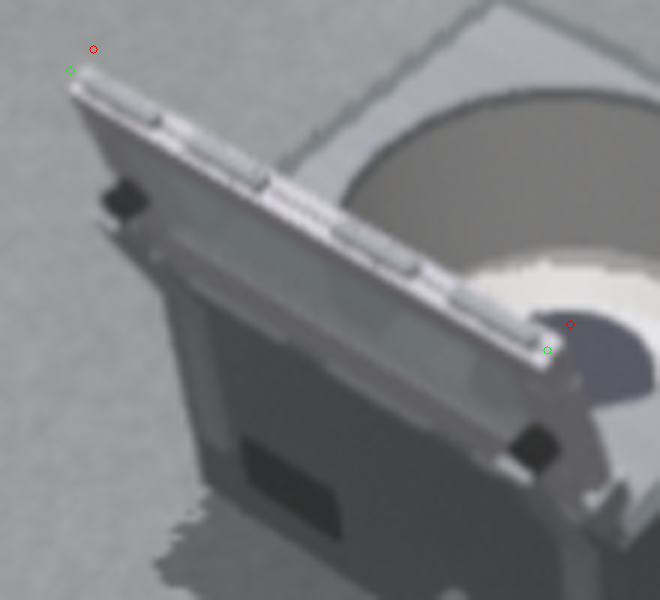

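The top edge of the folded pair (about (75,80) to (550,350) in this crop) lies on the marks drawn for 1.80 rad. The leaves are flat together against the black pads, and the arm is clear, so I am handing in.

```bash
python3 -c "
from plant import workorder
print(workorder.close_job())"
```

```text
the job is handed in; nothing more can be done
None
```

The spin coater is open. The front leaf is folded flat onto the rear leaf, the pair leans on its rest, and the job was handed in at about 24.6 s.

**How I did it:** The moves cannot tilt the tool, so I never got a fingertip under the lip. Instead I pressed the closed, vertical fingers against the lip edge with about 20 N. I lifted it by friction and turned the leaf over. I then pressed it down near the lip until it stopped hard at z 151.7 mm with 21 N. I raised the folded pair from its front edge the same way and stopped at the rest with about 13 N.

**Last checks:**
- **Angle:** In the final picture the top edge of the pair lies on the marks I calculated for 1.80 rad. The fingers also met the stop within 1 mm of where I predicted it for that angle.
- **Fold:** The leaves look flat together. I did not see or feel the click itself. I infer it from the fingertip height and the hard stop, because I had no direct reading of the joint angles.
- **Robot:** The arm stood clear of everything at hand-in, with contact force near zero.
- **Beside the coater:** The bottle, beaker and wafer case looked unmoved, though the wafer case was partly hidden behind the cover. The fingertips stayed at z 120 mm or higher over the bowl, so they did not reach the chuck or wafer.

**Disagreement:** My coater position from the two cameras differed by about 5 mm. I used a compromise close to the top camera's fit, and every contact came within 2 mm of where that predicted.

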